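Load a dilution row into the cold block, weakest first

ROBOT

A 6-joint arm with a two-finger parallel gripper is mounted at the origin on a cart in front of the work surface, level with it; the furniture and walls round the work are solid. World frame = base frame: x ahead of the robot, y to its left, z up, the work surface at z = 0. Lengths are in m, angles in rad, forces in N, time in s.
With the tool pointing down it reaches from about 0.375 to 0.925 m from the base axis. Payload 5.7 kg.
Tool frame: the origin (TCP) lies at the very end of the fingers, on their centre line; the grasp point (between the pads) lies 19 mm behind it (hold_point_z is the distance from the TCP to the grasp point, in m); z points along the fingers, y is the line along which they close (so a half turn about z gives the same grasp; the last joint's range is limited). The gripper opens to 88 mm and grips with 3 to 60 N. Pads are 20 mm wide; open, the fingers measure 115 mm over their backs; the gripper's body (75 mm by 178 mm) begins 61 mm behind the grasp point.
Start: joints at [-1.356, 0.359, 1.51, -0, 1.272, -0.115], TCP at [0.194, -0.568, 0.223] pointing down, gripper open.
Joint ranges: [-2.97, 2.97], [-1.01, 2.36], [0.21, 2.38], [-0.96, 4.11], [0.2, 2.71], [-2.98, 2.98]. Speed limits (rad/s): [2.39, 2.39, 3.14, 3.14, 3.14, 3.14].

INTERFACE

Orientations are given as a rotation vector (axis times angle).
In Python, from station import * gives the robot as it stands.
- The arm moves only by the shell command python3 -m crank 'ROWS' [OPENING] [FORCE]. ROWS is JSON, a list of rows, each an object of numbers: "tx", "ty", "tz": the shift along the tool's x, y, z in m; "yaw": the turn about the tool's z in rad. A call has 1 to 20 rows; each row shifts and turns the commanded pose from where the row before left it, along the tool's axes as they then stand; what a row does not reach is not made up. A row lasts 1/8 s, in which the tool goes at most 62.5 mm and 10.7 degrees, less where a joint would pass 70% of its speed; a pose out of reach is approached as far as the arm can. A call is refused whole if a number of a shift passes 0.0625 or a number of a turn 0.188, either way. A call with a gripper value outside its range is refused whole. OPENING is the opening, from 0 (shut) to 1 (fully open), set as the call begins (- or left out, the last holds). The fingers move at their own pace and stop on an object; FORCE is the grip in N (left out, the last holds). Time passes only in rows, so rows that do not move let the fingers close. It gives the time, the measured TCP pose, the force, the opening and the grip force at its end, in the units of the state.
- get_obs(): the state, without advancing time (a new reading comes with each control period).
- grab_frame(name): name is "scene" or "top"; returns a dict with "frame" (384x512x3 uint8, blue, green, red), "vertical_fov" (degrees; the focal length in pixels is half the picture's height over the tangent of half this angle, whatever the lens; pixels are square), "cx", "cy" (the principal point, pixels), "k1" (the pictures are not rectified: a ray, as slopes to the right and down, at radius r is drawn at 1 + k1 r^2 times it, then the intrinsics apply), "cam_to_world" (4x4, takes a point from camera to world coordinates). Camera axes: x right, y down, z forward; pixel columns grow to the right and rows downward; lengths in m; the calibration is good to about 2 mm. A picture is of the moment at which its call begins. There is no depth.
- finish_job(): hands the job in; it is judged then, once.
The state is a dict: "time": time; "qpos": joint angles; "joint_velocities": joint speeds; "joint_torque": joint torques, N m; "tcp_pos": TCP position; "ee_rot": TCP orientation; "wrist_force": force on the tool from outside, world axes, zero at the start; "ft_torque": the same for the moment, N m; "width": finger opening in m; "gripper_force": force on a finger pad.
Only numpy, scipy, OpenCV 4.12 (cv2) and the standard library are available. Lean on these libraries where they do the work, as an engineer would, in place of code of your own. Each camera call takes 0.05 s, during which the arm holds its last target. There are 200 camera calls.

TASK

The white rack holds a dilution row of four alike vials: the strongest stands next to the rack's finger tab, the weakest at the other end. Load them into the aluminium cold block in the reverse order, one at a time and weakest first so that nothing is carried over: the weakest into the well next to the dial thermometer, then the next ones into the wells that follow, until the strongest stands in the well farthest from the dial. Keep the vials upright, each fully down in its well, and leave everything else on the bench where it is.

Things in the scene. Friction and masses are not known exactly. Their poses are not given: they have to be found in the camera images.
- vial_a_sample: one of four alike serum vials with grey crimped caps, upright in the rack at the start. Any of the four may stand in any place of the row: only its place, not its name, tells its strength. 20 mm in diameter, 57 mm high, straight sides gripped up to 53 mm, about 20 g; origin at the centre of its underside, z up.
- vial_b_sample: one of four alike serum vials with grey crimped caps, upright in the rack at the start. Any of the four may stand in any place of the row: only its place, not its name, tells its strength. 20 mm in diameter, 57 mm high, straight sides gripped up to 53 mm, about 20 g; origin at the centre of its underside, z up.
- vial_c_sample: one of four alike serum vials with grey crimped caps, upright in the rack at the start. Any of the four may stand in any place of the row: only its place, not its name, tells its strength. 20 mm in diameter, 57 mm high, straight sides gripped up to 53 mm, about 20 g; origin at the centre of its underside, z up.
- vial_d_sample: one of four alike serum vials with grey crimped caps, upright in the rack at the start. Any of the four may stand in any place of the row: only its place, not its name, tells its strength. 20 mm in diameter, 57 mm high, straight sides gripped up to 53 mm, about 20 g; origin at the centre of its underside, z up.
- vial_rack: white plastic vial rack, 181 x 50 x 30 mm, fixed. Origin under its centre at bench height; x along the row towards the finger tab (23 x 30 mm, dark ribbed pad) on its end, z up. Four round places 30 mm in diameter at x = -0.07, -0.03, 0.01, 0.05 m, y = 0; x = 0.05 is next to the tab (strongest), x = -0.07 at the plain end (weakest). Vials stand on its floor at z = 0.005; top plate at z = 0.030.
- cold_block: aluminium block in a low grey jacket, 191 x 54 x 41 mm, fixed. Origin under its centre at bench height; x along the wells towards the round white dial thermometer (21 mm, 3 mm proud of the top, at x = 0.0795), z up. Four straight wells 30 mm in diameter, 27 mm deep, at x = -0.07, -0.03, 0.01, 0.05 m, y = 0; x = 0.05 is next to the dial. Well floors z = 0.014, top z = 0.041. Empty at the start.
- wool_pot: clear pot of cotton wool, 80 mm in diameter and 61 mm high, fixed; an obstacle that changes places with the rack and the block. Origin at the centre of its underside.
- amber_bottle: single brown serum bottle with a black screw cap, 20 mm in diameter, 43 mm high, standing loose on the bench, not part of the job. Origin at the centre of its underside.
- short_vial: single short vial, 17 mm in diameter, 39 mm high, standing loose on the bench outside the rack, not part of the job. Origin at the centre of its underside.
- dish: closed petri dish with pink agar, 91 mm in diameter, 15 mm high, lying loose on the bench in front of the steel tray, not part of the job. Origin at the centre of its underside.

How it is judged:
By the outcome, as a careful person would: the job done as asked, in the order asked, and still so for the second after the job is handed in, with the robot touching nothing.
It also fails if it takes over 122 s, if anything falls off the work surface, if the arm or the gripper's body presses on something with over 40 N, if the wrist force passes 120 N, or if a joint passes its speed limit or range.

## Working session

There is one attempt and no reset: what is moved stays moved. The work goes in short steps, Python scripts to look and compute and a shell command to move; the robot and the scene stay as the last step left them, time stands still between calls to the robot, and variables do not carry over. Pictures are saved under pics/ and viewed, at most 14 in all, crops included, and the job is handed in when it is done.

```bash
mkdir -p pics; ls; python3 - <<'E'
from station import *
import cv2
o=get_obs();print(o)
for n in("scene","top"):
    f=grab_frame(n);cv2.imwrite(f"pics/{n}0.png",f["frame"]);print(n,f["vertical_fov"],f["cx"],f["cy"],f["k1"],f["cam_to_world"])
E
```

```text
pics
{'time': 0.0, 'qpos': array([-1.35608454e+00,  3.59505348e-01,  1.51141223e+00, -1.24479979e-05,
        1.27252088e+00, -1.15111769e-01]), 'joint_velocities': array([-6.68263892e-04, -1.07533103e-03,  6.79819865e-04, -6.47205864e-04,
       -1.78557156e-03,  9.11060958e-05]), 'joint_torque': array([-8.58441454e-04, -5.15368223e+01, -2.70724761e+01,  6.74208649e-02,
        3.48810561e-02, -1.51366626e-04]), 'tcp_pos': array([ 0.19415923, -0.5669865 ,  0.22181709]), 'ee_rot': array([-3.09715130e+00, -5.15443652e-01,  1.62895818e-04]), 'wrist_force': array([ 0.1423284 , -1.08054224, -0.12450829]), 'ft_torque': array([-0.01463212,  0.02561434, -0.01241307]), 'gripper_force': 0.0, 'width': 0.08766461773810982}
scene 45.623656213893895 255.09630764928391 199.22097048635993 -0.008433840424475451 [[-0.63069037 -0.50075136  0.59285557 -0.31317264]
 [-0.77602521  0.41071196 -0.4786445   0.62604531]
 [-0.00381099 -0.76194735 -0.64762776  0.90632222]
 [ 0.          0.          0.          1.        ]]
top 54.202172497506275 256.87384755073197 190.46677550474865 -0.07102897724600037 [[-0.02748996 -0.98261847  0.18358988  0.24728977]
 [-0.99961894  0.02656208 -0.00751186 -0.02897257]
 [ 0.00250476 -0.18372642 -0.98297423  1.28654623]
 [ 0.          0.          0.          1.        ]]
```

View pics/scene0.png

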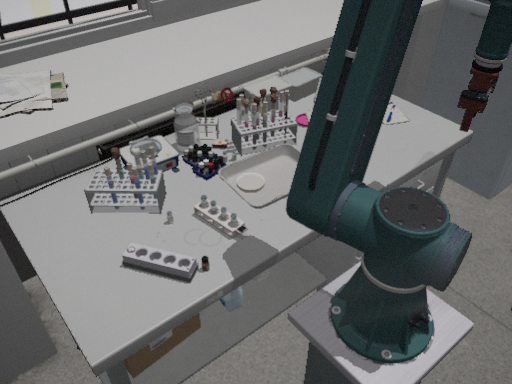

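View pics/top0.png

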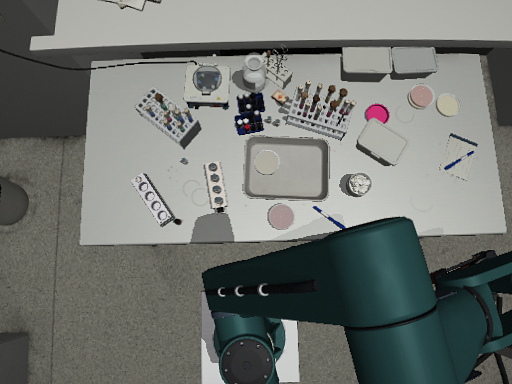

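The overview shows the rack at about (215,187) in top and (219,215) in scene, and the block at about (153,198) in top and (160,260) in scene. I need closer crops to find the tab and the dial.

```bash
python3 - <<'E'
import cv2,numpy as np
a=cv2.imread("pics/scene0.png")[180:290,110:260];b=cv2.imread("pics/top0.png")[145:240,120:250]
cv2.imwrite("pics/c1.png",cv2.resize(a,None,fx=5,fy=5,interpolation=cv2.INTER_CUBIC))
cv2.imwrite("pics/c2.png",cv2.resize(b,None,fx=6,fy=6,interpolation=cv2.INTER_CUBIC))
E
```

```text
(no output)
```

View pics/c1.png

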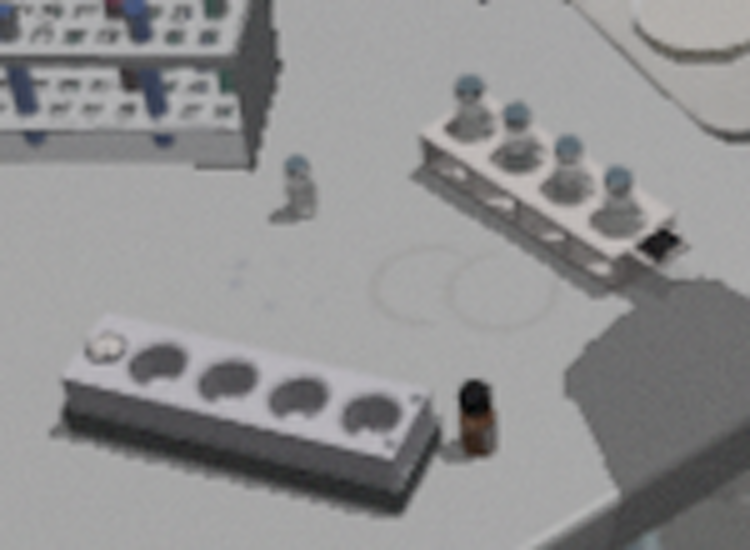

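View pics/c2.png

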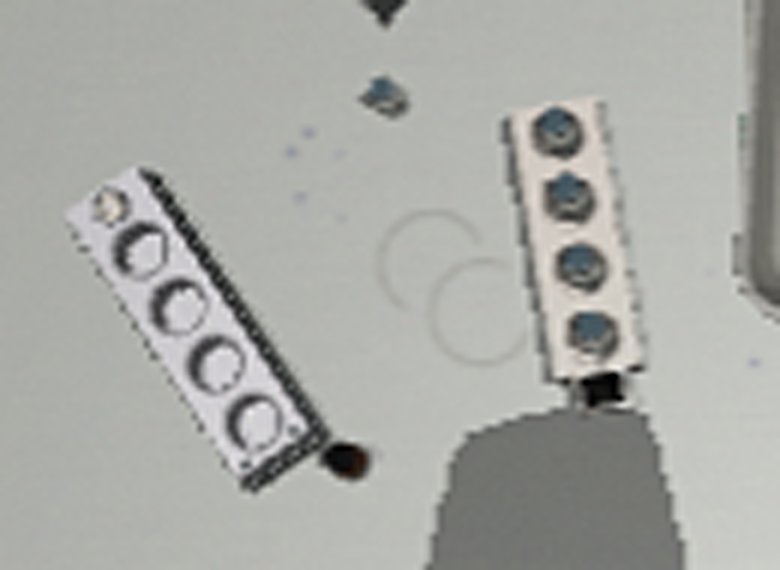

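The crops show the rack's dark tab at the near end, top (220,210), so the weakest vial is the farthest one, cap at top (212.5,167). The dial is at the block's far-left end, top (138,179), and the amber bottle is close by the block's near end, top (178,221). Next I measure with masks in both views.

```bash
cat > h.py <<'E'
import cv2,numpy as np
from station import *
def ray(f,p):
    F=192/np.tan(np.radians(f["vertical_fov"])/2);K=np.array([[F,0,f["cx"]],[0,F,f["cy"]],[0,0,1]])
    u=cv2.undistortPoints(np.array(p,float).reshape(-1,1,2),K,np.array([f["k1"],0,0,0.]))[:,0]
    T=f["cam_to_world"];d=np.c_[u,np.ones(len(u))]@T[:3,:3].T
    return T[:3,3],d
def onz(f,p,z):
    c,d=ray(f,p);return c+d*((z-c[2])/d[:,2])[:,None]
def tri(f,p,g,q):
    c,d=ray(f,p);e,h=ray(g,q);o=[]
    for a,b in zip(d,h):
        s=np.linalg.lstsq(np.c_[a,-b],e-c,rcond=None)[0];A=c+a*s[0];B=e+b*s[1];o.append([*(A+B)/2,np.linalg.norm(A-B)])
    return np.array(o)
def caps(f,box):
    x0,y0,x1,y1=box;im=f["frame"][y0:y1,x0:x1].astype(int)
    m=((im[...,0]-im[...,2])>22).astype(np.uint8)
    n,l,s,c=cv2.connectedComponentsWithStats(m)
    return [(c[i][0]+x0,c[i][1]+y0,s[i][4]) for i in range(1,n) if s[i][4]>3]
def plate(f,box,lo):
    x0,y0,x1,y1=box;im=f["frame"][y0:y1,x0:x1]
    k=4;im=cv2.resize(im,None,fx=k,fy=k,interpolation=cv2.INTER_CUBIC)
    m=lo(im.astype(int)).astype(np.uint8)
    cs,_=cv2.findContours(m,cv2.RETR_EXTERNAL,cv2.CHAIN_APPROX_NONE)
    c=max(cs,key=cv2.contourArea)
    return (cv2.convexHull(c)[:,0]+.5)/k-.5+[x0,y0]
E
python3 - <<'E'
from h import *
t=grab_frame("top");s=grab_frame("scene")
np.save("pics/t.npy",t,allow_pickle=True);np.save("pics/s.npy",s,allow_pickle=True)
print("ct",caps(t,(200,155,232,210)));print("cs",caps(s,(190,190,250,235)))
for p in [(216,183),(143,205),(150,185),(137,180)]: print("top",p,t["frame"][p[1],p[0]])
for p in [(143,257),(163,262),(200,205+5),(228,225),(120,240)]: print("sc",p,s["frame"][p[1],p[0]])
print(onz(t,[(178,221),(184,161)],0.02))
E
```

```text
ct [(np.float64(211.88888888888889), np.float64(164.66666666666666), np.int32(9)), (np.float64(213.88888888888889), np.float64(175.66666666666666), np.int32(9)), (np.float64(216.0), np.float64(187.5), np.int32(8)), (np.float64(218.0), np.float64(198.8), np.int32(10))]
cs []
top (216, 183) [193 200 207]
top (143, 205) [173 177 175]
top (150, 185) [218 215 215]
top (137, 180) [140 145 150]
sc (143, 257) [179 173 175]
sc (163, 262) [171 165 167]
sc (200, 210) [160 162 167]
sc (228, 225) [139 140 144]
sc (120, 240) [165 165 166]
[[0.3857152  0.23178251 0.02      ]
 [0.59544908 0.21305704 0.02      ]]
```

```bash
python3 - <<'E'
from h import *
t=np.load("pics/t.npy",allow_pickle=True).item();s=np.load("pics/s.npy",allow_pickle=True).item()
def blobs(f,box,th):
    x0,y0,x1,y1=box;im=cv2.resize(f["frame"][y0:y1,x0:x1],None,fx=4,fy=4,interpolation=cv2.INTER_LINEAR).astype(int)
    n,l,st,c=cv2.connectedComponentsWithStats(((im[...,0]-im[...,2])>th).astype(np.uint8),connectivity=4)
    return np.array([[*((c[i]+.5)/4-.5+[x0,y0]),*(st[i][2:5]/[4,4,16])] for i in range(1,n) if st[i][4]>60])
ct=blobs(t,(205,155,228,208),10);cs=blobs(s,(195,190,240,225),8)
print(ct.round(1));print(cs.round(1))
if len(ct)==len(cs)==4:
    ct=ct[ct[:,1].argsort()];cs=cs[cs[:,1].argsort()];print(tri(t,ct[:,:2],s,cs[:,:2]).round(4)); print(onz(t,ct[:,:2],.057+.005).round(4)); print(onz(s,cs[:,:2],.057+.005).round(4))
blk=lambda i:((i[...,0]-i[...,1])>=2)&(i.min(2)>150)
rk=lambda i:((i[...,2]-i[...,0])>=5)&(i.min(2)>120)
for n,f,box,lo,z in [("bt",t,(128,168,180,228),blk,.041),("bs",s,(118,238,200,280),blk,.041),("rt",t,(200,155,232,212),rk,.03),("rs",s,(190,195,247,240),rk,.03)]:
    h=plate(f,box,lo);w=onz(f,h,z)[:,:2]
    r=cv2.minAreaRect((w*1000).astype(np.float32));print(n,np.round(r[0],1),np.round(r[1],1),round(r[2],2),"\n",cv2.boxPoints(r).round(0).tolist())
    np.save(f"pics/{n}.npy",h)
E
```

```text
[[211.9 164.7   4.5   4.2  14. ]
 [213.9 175.7   4.5   4.2  14.2]
 [215.9 187.6   4.5   4.   14.6]
 [218.  198.8   4.8   4.5  16. ]]
[[203.4 196.3   5.2   4.   16.1]
 [212.8 202.1   5.    3.8  15.6]
 [223.2 208.5   5.2   4.   16.4]
 [233.2 214.7   5.2   4.2  17.2]]
[[0.5672 0.1093 0.0608 0.0038]
 [0.529  0.1029 0.0607 0.0037]
 [0.4883 0.0962 0.0606 0.0041]
 [0.4503 0.0899 0.0602 0.0039]]
[[0.5683 0.1106 0.062 ]
 [0.53   0.1041 0.062 ]
 [0.4894 0.0976 0.062 ]
 [0.4514 0.0911 0.062 ]]
[[0.5643 0.109  0.062 ]
 [0.526  0.1026 0.062 ]
 [0.4851 0.096  0.062 ]
 [0.4471 0.0899 0.062 ]]
bt [464.1 321.9] [185.7  48.3] 33.77 
 [[373.0, 290.0], [400.0, 250.0], [555.0, 353.0], [528.0, 394.0]]
bs [463.2 318.3] [190.6  51.8] 33.61 
 [[369.0, 287.0], [398.0, 244.0], [557.0, 350.0], [528.0, 393.0]]
rt [509.  101.6] [166.7  58.9] 9.53 
 [[422.0, 117.0], [432.0, 59.0], [596.0, 86.0], [586.0, 144.0]]
rs [496.3  99.1] [176.6  52.3] 9.24 
 [[405.0, 111.0], [413.0, 59.0], [588.0, 87.0], [579.0, 139.0]]
```

```bash
cat >> h.py <<'E'
def plan(x,y,z,ang):
    "deltas in tool axes from the present pose: yaw first, then shifts"
    o=get_obs();R=cv2.Rodrigues(o["ee_rot"])[0]
    a=np.degrees(np.arctan2(R[1,0],R[0,0]));dy=(a-ang+180)%360-180
    d=np.array([x,y,z])-o["tcp_pos"];c,s=np.cos(np.radians(ang)),np.sin(np.radians(ang))
    print("t %.1f tcp %s ang %.2f | yaw %.4f tx %.4f ty %.4f tz %.4f tilt %.3f w %.4f"%(o["time"],o["tcp_pos"].round(4),a,np.radians(dy),d[0]*c+d[1]*s,d[0]*s-d[1]*c,-d[2],np.degrees(np.arccos(-R[2,2])),o["width"]))
E
python3 - <<'E'
from h import *
t=np.load("pics/t.npy",allow_pickle=True).item();s=np.load("pics/s.npy",allow_pickle=True).item()
T=[(143,186.4),(149.4,195.7),(155.7,205.5),(162,214.7)]
S=[(141.5,252.4),(155.5,256),(169.5,259.5),(184.3,263)]
print(tri(t,T,s,S).round(4));print(onz(t,T,.041).round(4));print(onz(s,S,.041).round(4));print(tri(t,[(138.1,179)],s,[(130.7,249.3)]).round(4))
c=np.array([.4637,.3201]);a=np.radians(33.7)
print([(c+k*np.array([np.cos(a),np.sin(a)])).round(4).tolist() for k in(.0795,.05,.01,-.03,-.07)])
plan(.566,.1098,.20,9.4)
E
```

```text
[[0.5034 0.3474 0.0398 0.0039]
 [0.4709 0.325  0.0381 0.0039]
 [0.4371 0.3031 0.0382 0.0028]
 [0.4047 0.2806 0.0374 0.0049]]
[[0.5045 0.3486 0.041 ]
 [0.4717 0.3258 0.041 ]
 [0.4376 0.3035 0.041 ]
 [0.4059 0.2816 0.041 ]]
[[0.5004 0.3466 0.041 ]
 [0.4665 0.3249 0.041 ]
 [0.4334 0.3033 0.041 ]
 [0.3996 0.2806 0.041 ]]
[[0.5292 0.3645 0.0417 0.004 ]]
[[0.5298, 0.3642], [0.5053, 0.3478], [0.472, 0.3256], [0.4387, 0.3035], [0.4055, 0.2813]]
t 0.2 tcp [ 0.1942 -0.5672  0.2221] ang 18.90 | yaw 0.1658 tx 0.4774 ty -0.6072 tz 0.0221 tilt 0.067 w 0.0878
```

```bash
python3 -m crank '[{"yaw":0.166},{"tx":0.0298,"ty":-0.038},{"tx":0.0298,"ty":-0.038},{"tx":0.0298,"ty":-0.038},{"tx":0.0298,"ty":-0.038},{"tx":0.0298,"ty":-0.038},{"tx":0.0298,"ty":-0.038},{"tx":0.0298,"ty":-0.038},{"tx":0.0298,"ty":-0.038},{"tx":0.0298,"ty":-0.038},{"tx":0.0298,"ty":-0.038},{"tx":0.0298,"ty":-0.038},{"tx":0.0298,"ty":-0.038},{"tx":0.0298,"ty":-0.038},{"tx":0.0298,"ty":-0.038},{"tx":0.0298,"ty":-0.038},{"tx":0.0298,"ty":-0.038},{},{}]' 0.7
python3 - <<'E'
from h import *
plan(.566,.1098,.036,9.4)
s=grab_frame("scene");cv2.imwrite("pics/s1.png",cv2.resize(s["frame"][120:290,110:320],None,fx=3.5,fy=3.5))
E
```

```text
t 0.2 tcp [ 0.1942 -0.5672  0.2221] ang 18.90 | yaw 0.1658 tx 0.4774 ty -0.6072 tz 0.1861 tilt 0.067 w 0.0878$[0]: bad value
```

View pics/s1.png

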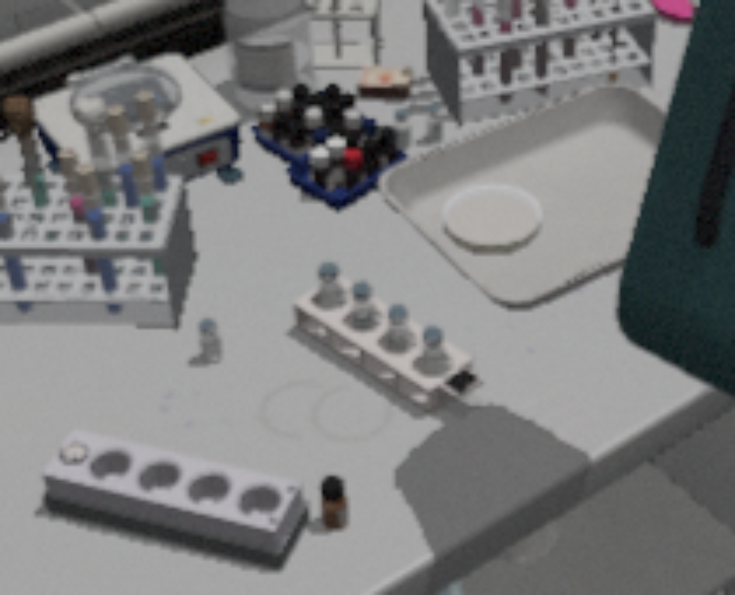

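The picture is unchanged, with the arm still at its start, because the call was refused. I'll try giving every key in each row.

```bash
python3 -m crank '[{"tx":0,"ty":0,"tz":0,"yaw":0.166}]' 0.7
```

```text
time: 0.38
tcp_pos: [0.1943, -0.5675, 0.2224]
ee_rot: [-3.131, -0.251, 0.0]
wrist_force: [-0.2, 0.1, 0.5]
width: 0.0808
gripper_force: 0.0
```

```bash
python3 -m crank '[{"tx":0.0298,"ty":-0.038,"tz":0,"yaw":0},{"tx":0.0298,"ty":-0.038,"tz":0,"yaw":0},{"tx":0.0298,"ty":-0.038,"tz":0,"yaw":0},{"tx":0.0298,"ty":-0.038,"tz":0,"yaw":0},{"tx":0.0298,"ty":-0.038,"tz":0,"yaw":0},{"tx":0.0298,"ty":-0.038,"tz":0,"yaw":0},{"tx":0.0298,"ty":-0.038,"tz":0,"yaw":0},{"tx":0.0298,"ty":-0.038,"tz":0,"yaw":0},{"tx":0.0298,"ty":-0.038,"tz":0,"yaw":0},{"tx":0.0298,"ty":-0.038,"tz":0,"yaw":0},{"tx":0.0298,"ty":-0.038,"tz":0,"yaw":0},{"tx":0.0298,"ty":-0.038,"tz":0,"yaw":0},{"tx":0.0298,"ty":-0.038,"tz":0,"yaw":0},{"tx":0.0298,"ty":-0.038,"tz":0,"yaw":0},{"tx":0.0298,"ty":-0.038,"tz":0,"yaw":0},{"tx":0.0298,"ty":-0.038,"tz":0,"yaw":0},{"tx":0,"ty":0,"tz":0,"yaw":0},{"tx":0,"ty":0,"tz":0,"yaw":0}]' 0.7
python3 - <<'E'
from h import *
plan(.566,.1098,.036,9.4)
E
```

```text
time: 2.62
tcp_pos: [0.5649, 0.1097, 0.2223]
ee_rot: [3.131, 0.258, -0.002]
wrist_force: [-0.3, -0.8, 0.2]
width: 0.0616
gripper_force: 0.0
t 2.6 tcp [0.5649 0.1097 0.2223] ang 9.43 | yaw 0.0005 tx 0.0011 ty 0.0001 tz 0.1863 tilt 0.077 w 0.0616
```

```bash
python3 -m crank '[{"tx":0.001,"ty":0,"tz":0.03,"yaw":0},{"tx":0,"ty":0,"tz":0.03,"yaw":0},{"tx":0,"ty":0,"tz":0.03,"yaw":0},{"tx":0,"ty":0,"tz":0.03,"yaw":0},{"tx":0,"ty":0,"tz":0.02,"yaw":0},{"tx":0,"ty":0,"tz":0,"yaw":0},{"tx":0,"ty":0,"tz":0,"yaw":0}]'
python3 - <<'E'
from h import *
plan(.566,.1098,.036,9.4)
s=grab_frame("scene");t=grab_frame("top")
a=cv2.resize(s["frame"][165:235,180:260],None,fx=5,fy=5);b=cv2.resize(t["frame"][145:215,180:260],None,fx=5,fy=5)
cv2.imwrite("pics/s2.png",np.hstack([a,b]))
E
```

```text
time: 3.5
tcp_pos: [0.5669, 0.1094, 0.0836]
ee_rot: [3.131, 0.255, 0.001]
wrist_force: [0.3, 0.3, 0.6]
width: 0.0616
gripper_force: 0.0
t 3.5 tcp [0.5669 0.1094 0.0836] ang 9.33 | yaw -0.0013 tx -0.0008 ty -0.0005 tz 0.0476 tilt 0.049 w 0.0616
```

View pics/s2.png

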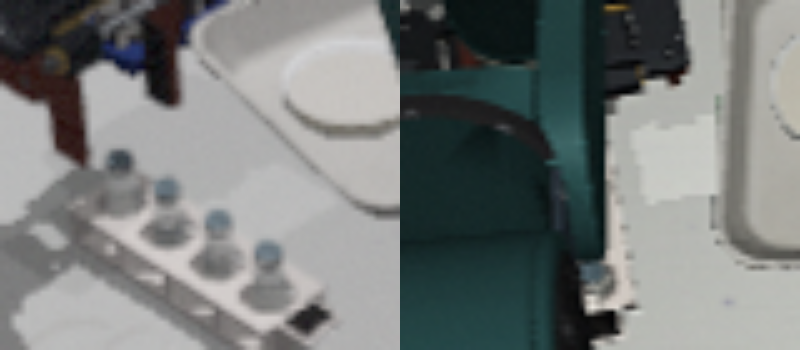

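The two fingers straddle the far vial: tips at scene (195,197) and (213,186), cap at (204,197). I'll check the tip midpoint against the measured TCP.

```bash
python3 - <<'E'
from h import *
s=grab_frame("scene");im=s["frame"]
print(onz(s,[(204,191.5),(195,197.4),(213,185.6)],.0836).round(4))
# red-brown finger mask
i=im[165:205,180:225].astype(int);m=((i[...,2]-i[...,0])>20)
for x in range(0,45,2):
    r=np.where(m[:,x])[0]; print(x+180,(r.max()+165) if len(r) else None,end=" ; ")
E
```

```text
[[0.5583 0.1089 0.0836]
 [0.5527 0.1431 0.0836]
 [0.5641 0.0736 0.0836]]
180 180 ; 182 181 ; 184 183 ; 186 184 ; 188 182 ; 190 189 ; 192 194 ; 194 194 ; 196 197 ; 198 None ; 200 None ; 202 None ; 204 None ; 206 None ; 208 None ; 210 168 ; 212 169 ; 214 184 ; 216 None ; 218 None ; 220 None ; 222 None ; 224 None ;
```

```bash
python3 -m crank '[{"tx":-0.002,"ty":0,"tz":0.02,"yaw":0},{"tx":0,"ty":0,"tz":0.02,"yaw":0},{"tx":0,"ty":0,"tz":0.0075,"yaw":0},{"tx":0,"ty":0,"tz":0,"yaw":0},{"tx":0,"ty":0,"tz":0,"yaw":0}]'
python3 -m crank '[{"tx":0,"ty":0,"tz":0,"yaw":0},{"tx":0,"ty":0,"tz":0,"yaw":0},{"tx":0,"ty":0,"tz":0,"yaw":0},{"tx":0,"ty":0,"tz":0,"yaw":0},{"tx":0,"ty":0,"tz":0,"yaw":0},{"tx":0,"ty":0,"tz":0,"yaw":0},{"tx":0,"ty":0,"tz":0,"yaw":0},{"tx":0,"ty":0,"tz":0,"yaw":0}]' 0.1 12
python3 - <<'E'
from h import *
plan(.566,.1098,.13,9.4)
E
```

```text
time: 4.28
tcp_pos: [0.5653, 0.1099, 0.036]
ee_rot: [-3.131, -0.257, -0.002]
wrist_force: [-0.3, 0.2, -0.0]
width: 0.0615
gripper_force: 0.0
time: 5.28
tcp_pos: [0.5645, 0.1098, 0.0352]
ee_rot: [-3.131, -0.257, 0.0]
wrist_force: [-1.0, 0.7, -0.6]
width: 0.0194
gripper_force: 12.0
t 5.3 tcp [0.5645 0.1098 0.0352] ang 9.38 | yaw -0.0003 tx 0.0014 ty 0.0003 tz -0.0948 tilt 0.008 w 0.0194
```

```bash
python3 -m crank '[{"tx":0,"ty":0,"tz":-0.015,"yaw":0},{"tx":0,"ty":0,"tz":-0.03,"yaw":0},{"tx":0,"ty":0,"tz":-0.03,"yaw":0},{"tx":0,"ty":0,"tz":-0.02,"yaw":0},{"tx":0,"ty":0,"tz":0,"yaw":-0.106},{"tx":0,"ty":0,"tz":0,"yaw":-0.106},{"tx":0,"ty":0,"tz":0,"yaw":-0.106},{"tx":0,"ty":0,"tz":0,"yaw":-0.106},{"tx":0,"ty":0,"tz":0,"yaw":0},{"tx":0,"ty":0,"tz":0,"yaw":0}]'
python3 - <<'E'
from h import *
plan(.5035,.3475,.10,33.7)
E
```

```text
time: 6.52
tcp_pos: [0.5647, 0.1098, 0.1307]
ee_rot: [3.008, 0.907, 0.001]
wrist_force: [-0.0, -0.2, 0.1]
width: 0.0191
gripper_force: 12.0
t 6.5 tcp [0.5647 0.1098 0.1307] ang 33.56 | yaw -0.0024 tx 0.0809 ty -0.2317 tz 0.0307 tilt 0.035 w 0.0191
```

```bash
python3 -m crank '[{"tx":0.0101,"ty":-0.029,"tz":0,"yaw":0},{"tx":0.0101,"ty":-0.029,"tz":0,"yaw":0},{"tx":0.0101,"ty":-0.029,"tz":0,"yaw":0},{"tx":0.0101,"ty":-0.029,"tz":0,"yaw":0},{"tx":0.0101,"ty":-0.029,"tz":0,"yaw":0},{"tx":0.0101,"ty":-0.029,"tz":0,"yaw":0},{"tx":0.0101,"ty":-0.029,"tz":0,"yaw":0},{"tx":0.0101,"ty":-0.029,"tz":0,"yaw":0},{"tx":0,"ty":0,"tz":0.02,"yaw":0},{"tx":0,"ty":0,"tz":0.02,"yaw":0},{"tx":0,"ty":0,"tz":0,"yaw":0},{"tx":0,"ty":0,"tz":0,"yaw":0}]'
python3 - <<'E'
from h import *
plan(.5035,.3475,.045,33.7)
s=grab_frame("scene");t=grab_frame("top")
a=cv2.resize(s["frame"][205:285,105:205],None,fx=6,fy=6)
b=cv2.resize(t["frame"][150:240,120:200],None,fx=2,fy=2)
cv2.imwrite("pics/s3.png",a)
# predicted pixels (undistortion ignored: small k1)
def proj(f,P):
    F=192/np.tan(np.radians(f["vertical_fov"])/2);K=np.array([[F,0,f["cx"]],[0,F,f["cy"]],[0,0,1]])
    M=np.linalg.inv(f["cam_to_world"]);return cv2.projectPoints(np.array(P,float),cv2.Rodrigues(M[:3,:3])[0],M[:3,3],K,np.array([f["k1"],0,0,0.]))[0][:,0]
p=get_obs()["tcp_pos"]
print("vial base, top in scene",proj(s,[p-[0,0,.031],p+[0,0,.026]]).round(1))
E
```

```text
time: 8.02
tcp_pos: [0.5036, 0.3478, 0.0909]
ee_rot: [-3.007, -0.909, -0.001]
wrist_force: [0.0, 0.1, -0.1]
width: 0.0191
gripper_force: 12.0
t 8.0 tcp [0.5036 0.3478 0.0909] ang 33.63 | yaw -0.0012 tx -0.0003 ty 0.0002 tz 0.0459 tilt 0.043 w 0.0191
vial base, top in scene [[139.1 246.7]
 [135.2 230.7]]
```

View pics/s3.png

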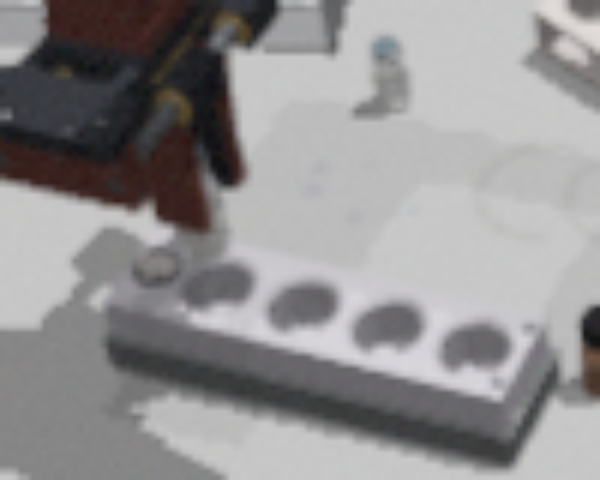

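The vial's right edge is at scene x≈143, so its centre is about 139.8. That is about 1 px right of the prediction, the same offset as the well (141.7,252.7), so the two line up and I descend.

```bash
python3 -m crank '[{"tx":0,"ty":0,"tz":0.01,"yaw":0},{"tx":0,"ty":0,"tz":0.01,"yaw":0},{"tx":0,"ty":0,"tz":0.006,"yaw":0},{"tx":0,"ty":0,"tz":0,"yaw":0}]'
python3 - <<'E'
from h import *
plan(.5035,.3475,.045,33.7);print(get_obs()["wrist_force"])
E
```

```text
time: 8.62
tcp_pos: [0.5026, 0.3474, 0.0633]
ee_rot: [3.007, 0.91, -0.003]
wrist_force: [0.2, -1.1, -0.2]
width: 0.0193
gripper_force: 12.0
t 8.6 tcp [0.5026 0.3474 0.0633] ang 33.68 | yaw -0.0004 tx 0.0008 ty 0.0004 tz 0.0183 tilt 0.095 w 0.0193
[ 0.20273376 -1.101322   -0.22802177]
```

Base is at z≈0.033, inside the well, with no contact. Lowering further.

```bash
python3 -m crank '[{"tx":0,"ty":0,"tz":0.008,"yaw":0},{"tx":0,"ty":0,"tz":0.008,"yaw":0},{"tx":0,"ty":0,"tz":0.001,"yaw":0},{"tx":0,"ty":0,"tz":0,"yaw":0},{"tx":0,"ty":0,"tz":0,"yaw":0}]'
python3 - <<'E'
from h import *
plan(.5035,.3475,.045,33.7);print(get_obs()["wrist_force"])
E
```

```text
time: 9.25
tcp_pos: [0.5033, 0.3478, 0.0474]
ee_rot: [-3.007, -0.91, -0.001]
wrist_force: [0.8, -0.6, -0.3]
width: 0.0194
gripper_force: 12.0
t 9.2 tcp [0.5033 0.3478 0.0474] ang 33.68 | yaw -0.0004 tx -0.0000 ty 0.0003 tz 0.0024 tilt 0.027 w 0.0194
[ 0.78555735 -0.58379293 -0.34378471]
```

```bash
python3 -m crank '[{"tx":0,"ty":0,"tz":0.0025,"yaw":0},{"tx":0,"ty":0,"tz":0,"yaw":0},{"tx":0,"ty":0,"tz":0,"yaw":0}]'
python3 -m crank '[{"tx":0,"ty":0,"tz":0,"yaw":0},{"tx":0,"ty":0,"tz":0,"yaw":0},{"tx":0,"ty":0,"tz":0,"yaw":0},{"tx":0,"ty":0,"tz":0,"yaw":0},{"tx":0,"ty":0,"tz":-0.02,"yaw":0},{"tx":0,"ty":0,"tz":-0.03,"yaw":0},{"tx":0,"ty":0,"tz":-0.04,"yaw":0},{"tx":0,"ty":0,"tz":0,"yaw":0.106},{"tx":0,"ty":0,"tz":0,"yaw":0.106},{"tx":0,"ty":0,"tz":0,"yaw":0.106},{"tx":0,"ty":0,"tz":0,"yaw":0.106},{"tx":0,"ty":0,"tz":0,"yaw":0}]' 0.6
python3 - <<'E'
from h import *
plan(.5275,.1033,.135,9.4)
E
```

```text
time: 9.62
tcp_pos: [0.5031, 0.3477, 0.0447]
ee_rot: [-3.007, -0.91, 0.0]
wrist_force: [-0.9, 0.4, 0.8]
width: 0.0192
gripper_force: 12.0
time: 11.12
tcp_pos: [0.5031, 0.3476, 0.1347]
ee_rot: [-3.131, -0.258, 0.0]
wrist_force: [0.5, 0.2, 0.1]
width: 0.0528
gripper_force: 0.0
t 11.1 tcp [0.5031 0.3476 0.1347] ang 9.44 | yaw 0.0007 tx -0.0158 ty 0.2450 tz -0.0003 tilt 0.008 w 0.0528
```

```bash
python3 -m crank '[{"tx":-0.002,"ty":0.0306,"tz":0,"yaw":0},{"tx":-0.002,"ty":0.0306,"tz":0,"yaw":0},{"tx":-0.002,"ty":0.0306,"tz":0,"yaw":0},{"tx":-0.002,"ty":0.0306,"tz":0,"yaw":0},{"tx":-0.002,"ty":0.0306,"tz":0,"yaw":0},{"tx":-0.002,"ty":0.0306,"tz":0,"yaw":0},{"tx":-0.002,"ty":0.0306,"tz":0,"yaw":0},{"tx":-0.002,"ty":0.0306,"tz":0,"yaw":0},{"tx":0,"ty":0,"tz":0.03,"yaw":0},{"tx":0,"ty":0,"tz":0.02,"yaw":0},{"tx":0,"ty":0,"tz":0,"yaw":0},{"tx":0,"ty":0,"tz":0,"yaw":0}]'
python3 - <<'E'
from h import *
plan(.5270,.1033,.0355,9.4)
s=grab_frame("scene")
cv2.imwrite("pics/s4.png",cv2.resize(s["frame"][165:285,110:260],None,fx=5,fy=5))
E
```

```text
time: 12.62
tcp_pos: [0.5278, 0.1037, 0.0853]
ee_rot: [-3.131, -0.259, -0.001]
wrist_force: [-0.0, -0.4, 0.0]
width: 0.0523
gripper_force: 0.0
t 12.6 tcp [0.5278 0.1037 0.0853] ang 9.45 | yaw 0.0009 tx -0.0008 ty 0.0002 tz 0.0498 tilt 0.044 w 0.0523
```

View pics/s4.png

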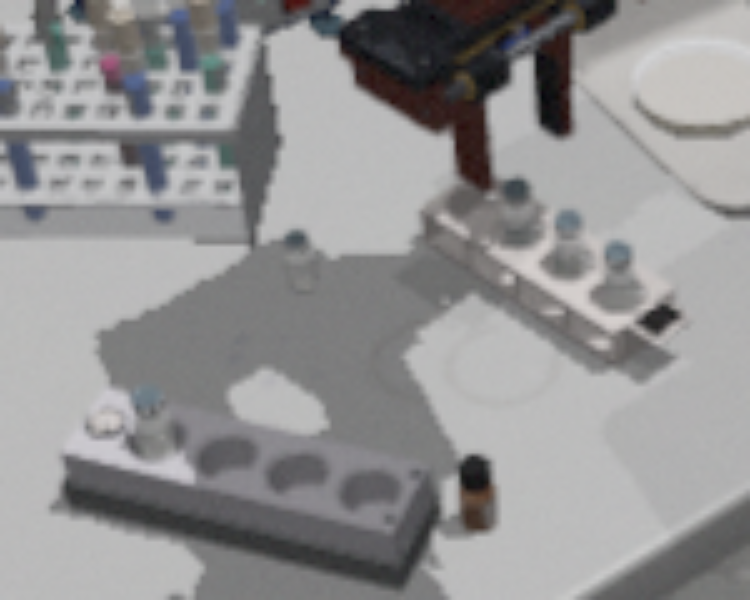

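Vial 1 stands upright in the well next to the dial, cap at scene (139.6,244.4). The gripper straddles vial 2, cap at (213,202). I'll measure vial 1's offset in its well with the same camera.

```bash
python3 - <<'E'
from h import *
s=grab_frame("scene")
i=cv2.resize(s["frame"][238:252,132:148],None,fx=4,fy=4,interpolation=cv2.INTER_LINEAR).astype(int)
m=((i[...,0]-i[...,2])>8).astype(np.uint8);n,l,st,c=cv2.connectedComponentsWithStats(m,connectivity=4)
k=1+st[1:,4].argmax();p=(c[k]+.5)/4-.5+[132,238];print(p,st[k]/4)
w=onz(s,[p],.071)[0];d=w[:2]-[.5004,.3466];a=np.radians(33.7)
print(w,"along",d@[np.cos(a),np.sin(a)],"across",d@[-np.sin(a),np.cos(a)])
E
python3 -m crank '[{"tx":-0.001,"ty":0,"tz":0.02,"yaw":0},{"tx":0,"ty":0,"tz":0.02,"yaw":0},{"tx":0,"ty":0,"tz":0.01,"yaw":0},{"tx":0,"ty":0,"tz":0,"yaw":0},{"tx":0,"ty":0,"tz":0,"yaw":0}]'
python3 -m crank '[{"tx":0,"ty":0,"tz":0,"yaw":0},{"tx":0,"ty":0,"tz":0,"yaw":0},{"tx":0,"ty":0,"tz":0,"yaw":0},{"tx":0,"ty":0,"tz":0,"yaw":0},{"tx":0,"ty":0,"tz":0,"yaw":0},{"tx":0,"ty":0,"tz":0,"yaw":0},{"tx":0,"ty":0,"tz":0,"yaw":0}]' 0.1 12
python3 -m crank '[{"tx":0,"ty":0,"tz":-0.015,"yaw":0},{"tx":0,"ty":0,"tz":-0.03,"yaw":0},{"tx":0,"ty":0,"tz":-0.03,"yaw":0},{"tx":0,"ty":0,"tz":-0.02,"yaw":0},{"tx":0,"ty":0,"tz":0,"yaw":-0.106},{"tx":0,"ty":0,"tz":0,"yaw":-0.106},{"tx":0,"ty":0,"tz":0,"yaw":-0.106},{"tx":0,"ty":0,"tz":0,"yaw":-0.106},{"tx":0,"ty":0,"tz":0,"yaw":0},{"tx":0,"ty":0,"tz":0,"yaw":0}]'
python3 -c "
from h import *
plan(.468,.3245,.13,33.7)"
```

```text
[138.72941527 243.79922434] [  4.     3.75   6.5    5.25 104.75]
[0.50325545 0.34738113 0.071     ] along 0.002809004482843096 across -0.0009344654776806812
time: 13.35
tcp_pos: [0.5269, 0.1035, 0.0354]
ee_rot: [-3.131, -0.257, -0.002]
wrist_force: [-0.8, -0.7, 0.3]
width: 0.0528
gripper_force: 0.0
time: 14.22
tcp_pos: [0.5264, 0.1034, 0.0347]
ee_rot: [-3.131, -0.257, -0.0]
wrist_force: [-0.7, -0.3, 1.5]
width: 0.0191
gripper_force: 12.0
time: 15.48
tcp_pos: [0.5264, 0.1034, 0.1301]
ee_rot: [-3.008, -0.907, -0.001]
wrist_force: [0.2, 0.5, 0.8]
width: 0.0194
gripper_force: 12.0
t 15.5 tcp [0.5264 0.1034 0.1301] ang 33.56 | yaw -0.0024 tx 0.0741 ty -0.2163 tz 0.0001 tilt 0.025 w 0.0194
```

```bash
python3 -m crank '[{"tx":0.0092,"ty":-0.0272,"tz":0,"yaw":0},{"tx":0.0092,"ty":-0.0272,"tz":0,"yaw":0},{"tx":0.0092,"ty":-0.0272,"tz":0,"yaw":0},{"tx":0.0092,"ty":-0.0272,"tz":0,"yaw":0},{"tx":0.0092,"ty":-0.0272,"tz":0,"yaw":0},{"tx":0.0092,"ty":-0.0272,"tz":0,"yaw":0},{"tx":0.0092,"ty":-0.0272,"tz":0,"yaw":0},{"tx":0.0092,"ty":-0.0272,"tz":0,"yaw":0},{"tx":0,"ty":0,"tz":0.02,"yaw":0},{"tx":0,"ty":0,"tz":0.02,"yaw":0},{"tx":0,"ty":0,"tz":0,"yaw":0},{"tx":0,"ty":0,"tz":0,"yaw":0}]'
python3 -c "
from h import *
plan(.4667,.325,.0445,33.7)"
```

```text
time: 16.98
tcp_pos: [0.4673, 0.3254, 0.0903]
ee_rot: [-3.007, -0.909, -0.001]
wrist_force: [0.1, 0.2, 1.3]
width: 0.0189
gripper_force: 12.0
t 17.0 tcp [0.4673 0.3254 0.0903] ang 33.64 | yaw -0.0011 tx -0.0007 ty 0.0000 tz 0.0458 tilt 0.032 w 0.0189
```

```bash
python3 -m crank '[{"tx":-0.0005,"ty":0,"tz":0.01,"yaw":0},{"tx":0,"ty":0,"tz":0.01,"yaw":0},{"tx":0,"ty":0,"tz":0.008,"yaw":0},{"tx":0,"ty":0,"tz":0,"yaw":0}]'
python3 -m crank '[{"tx":0,"ty":0,"tz":0.008,"yaw":0},{"tx":0,"ty":0,"tz":0.007,"yaw":0},{"tx":0,"ty":0,"tz":0.003,"yaw":0},{"tx":0,"ty":0,"tz":0,"yaw":0},{"tx":0,"ty":0,"tz":0,"yaw":0}]'
python3 -c "
from h import *
plan(.4667,.325,.0437,33.7)"
```

```text
time: 17.48
tcp_pos: [0.4658, 0.3246, 0.0607]
ee_rot: [3.007, 0.91, -0.003]
wrist_force: [0.5, 0.5, -0.0]
width: 0.019
gripper_force: 12.0
time: 18.1
tcp_pos: [0.4665, 0.325, 0.0436]
ee_rot: [-3.007, -0.91, -0.0]
wrist_force: [0.2, 1.1, 0.2]
width: 0.0192
gripper_force: 12.0
t 18.1 tcp [0.4665 0.325  0.0436] ang 33.68 | yaw -0.0004 tx 0.0001 ty 0.0001 tz -0.0001 tilt 0.006 w 0.0192
```

```bash
python3 -m crank '[{"tx":0,"ty":0,"tz":0,"yaw":0},{"tx":0,"ty":0,"tz":0,"yaw":0},{"tx":0,"ty":0,"tz":0,"yaw":0},{"tx":0,"ty":0,"tz":0,"yaw":0},{"tx":0,"ty":0,"tz":-0.02,"yaw":0},{"tx":0,"ty":0,"tz":-0.03,"yaw":0},{"tx":0,"ty":0,"tz":-0.04,"yaw":0},{"tx":0,"ty":0,"tz":0,"yaw":0.106},{"tx":0,"ty":0,"tz":0,"yaw":0.106},{"tx":0,"ty":0,"tz":0,"yaw":0.106},{"tx":0,"ty":0,"tz":0,"yaw":0.106},{"tx":0,"ty":0,"tz":0,"yaw":0}]' 0.6
python3 -m crank '[{"tx":-0.0024,"ty":0.0286,"tz":0,"yaw":0},{"tx":-0.0024,"ty":0.0286,"tz":0,"yaw":0},{"tx":-0.0024,"ty":0.0286,"tz":0,"yaw":0},{"tx":-0.0024,"ty":0.0286,"tz":0,"yaw":0},{"tx":-0.0024,"ty":0.0286,"tz":0,"yaw":0},{"tx":-0.0024,"ty":0.0286,"tz":0,"yaw":0},{"tx":-0.0024,"ty":0.0286,"tz":0,"yaw":0},{"tx":-0.0024,"ty":0.0286,"tz":0,"yaw":0},{"tx":0,"ty":0,"tz":0.03,"yaw":0},{"tx":0,"ty":0,"tz":0.02,"yaw":0},{"tx":0,"ty":0,"tz":0,"yaw":0},{"tx":0,"ty":0,"tz":0,"yaw":0}]'
python3 - <<'E'
from h import *
plan(.4853,.0963,.0355,9.4)
s=grab_frame("scene")
cv2.imwrite("pics/s5.png",cv2.resize(s["frame"][165:285,110:260],None,fx=5,fy=5))
E
```

```text
time: 19.6
tcp_pos: [0.4664, 0.325, 0.1337]
ee_rot: [-3.131, -0.258, 0.0]
wrist_force: [0.6, -0.3, -0.1]
width: 0.0525
gripper_force: 0.0
time: 21.1
tcp_pos: [0.4853, 0.0962, 0.0842]
ee_rot: [-3.131, -0.259, -0.001]
wrist_force: [0.1, 0.8, -0.3]
width: 0.0528
gripper_force: 0.0
t 21.1 tcp [0.4853 0.0962 0.0842] ang 9.45 | yaw 0.0009 tx -0.0000 ty -0.0001 tz 0.0487 tilt 0.039 w 0.0528
```

View pics/s5.png

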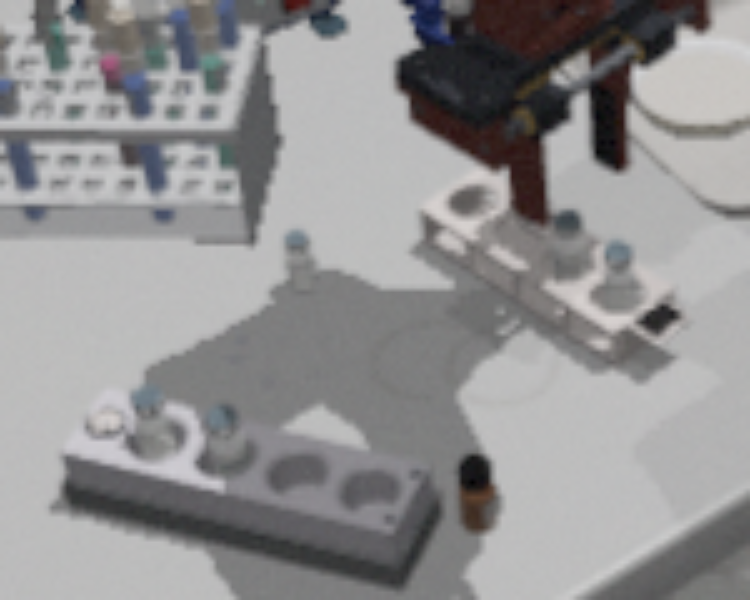

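Vials 1 and 2 stand upright in the first two wells, caps at scene (139.6,244) and (154.5,249). The fingers straddle vial 3, cap at (224,209).

```bash
python3 -m crank '[{"tx":0,"ty":0,"tz":0.02,"yaw":0},{"tx":0,"ty":0,"tz":0.02,"yaw":0},{"tx":0,"ty":0,"tz":0.009,"yaw":0},{"tx":0,"ty":0,"tz":0,"yaw":0},{"tx":0,"ty":0,"tz":0,"yaw":0}]'
python3 -m crank '[{"tx":0,"ty":0,"tz":0,"yaw":0},{"tx":0,"ty":0,"tz":0,"yaw":0},{"tx":0,"ty":0,"tz":0,"yaw":0},{"tx":0,"ty":0,"tz":0,"yaw":0},{"tx":0,"ty":0,"tz":0,"yaw":0},{"tx":0,"ty":0,"tz":0,"yaw":0},{"tx":0,"ty":0,"tz":0,"yaw":0}]' 0.1 12
python3 -m crank '[{"tx":0,"ty":0,"tz":-0.015,"yaw":0},{"tx":0,"ty":0,"tz":-0.03,"yaw":0},{"tx":0,"ty":0,"tz":-0.03,"yaw":0},{"tx":0,"ty":0,"tz":-0.02,"yaw":0},{"tx":0,"ty":0,"tz":0,"yaw":-0.106},{"tx":0,"ty":0,"tz":0,"yaw":-0.106},{"tx":0,"ty":0,"tz":0,"yaw":-0.106},{"tx":0,"ty":0,"tz":0,"yaw":-0.106},{"tx":0,"ty":0,"tz":0,"yaw":0},{"tx":0,"ty":0,"tz":0,"yaw":0}]'
python3 -m crank '[{"tx":0.009,"ty":-0.0251,"tz":0,"yaw":0},{"tx":0.009,"ty":-0.0251,"tz":0,"yaw":0},{"tx":0.009,"ty":-0.0251,"tz":0,"yaw":0},{"tx":0.009,"ty":-0.0251,"tz":0,"yaw":0},{"tx":0.009,"ty":-0.0251,"tz":0,"yaw":0},{"tx":0.009,"ty":-0.0251,"tz":0,"yaw":0},{"tx":0.009,"ty":-0.0251,"tz":0,"yaw":0},{"tx":0.009,"ty":-0.0251,"tz":0,"yaw":0},{"tx":0,"ty":0,"tz":0.02,"yaw":0},{"tx":0,"ty":0,"tz":0.02,"yaw":0},{"tx":0,"ty":0,"tz":0,"yaw":0},{"tx":0,"ty":0,"tz":0,"yaw":0}]'
python3 -c "
from h import *
plan(.4334,.3033,.0437,33.7)"
```

```text
time: 21.78
tcp_pos: [0.4855, 0.0962, 0.0354]
ee_rot: [-3.131, -0.257, -0.002]
wrist_force: [-0.6, -0.4, -0.2]
width: 0.0524
gripper_force: 0.0
time: 22.65
tcp_pos: [0.4849, 0.0961, 0.0347]
ee_rot: [-3.131, -0.257, -0.0]
wrist_force: [-0.5, 0.0, 1.5]
width: 0.019
gripper_force: 12.0
time: 23.9
tcp_pos: [0.4849, 0.0961, 0.1301]
ee_rot: [3.008, 0.907, 0.001]
wrist_force: [0.7, -0.3, -0.9]
width: 0.0194
gripper_force: 12.0
time: 25.4
tcp_pos: [0.4338, 0.3033, 0.0903]
ee_rot: [-3.007, -0.909, -0.001]
wrist_force: [0.5, 0.7, 0.2]
width: 0.0194
gripper_force: 12.0
t 25.4 tcp [0.4338 0.3033 0.0903] ang 33.64 | yaw -0.0011 tx -0.0003 ty -0.0002 tz 0.0466 tilt 0.032 w 0.0194
```

```bash
python3 -m crank '[{"tx":0,"ty":0,"tz":0.01,"yaw":0},{"tx":0,"ty":0,"tz":0.01,"yaw":0},{"tx":0,"ty":0,"tz":0.008,"yaw":0},{"tx":0,"ty":0,"tz":0,"yaw":0}]'
python3 -m crank '[{"tx":0,"ty":0,"tz":0.008,"yaw":0},{"tx":0,"ty":0,"tz":0.007,"yaw":0},{"tx":0,"ty":0,"tz":0.003,"yaw":0},{"tx":0,"ty":0,"tz":0,"yaw":0},{"tx":0,"ty":0,"tz":0,"yaw":0}]'
python3 -c "
from h import *
plan(.4334,.3033,.0437,33.7)"
```

```text
time: 25.9
tcp_pos: [0.4327, 0.3028, 0.0608]
ee_rot: [3.007, 0.91, -0.003]
wrist_force: [-0.0, -1.0, 0.3]
width: 0.0195
gripper_force: 12.0
time: 26.52
tcp_pos: [0.4334, 0.3032, 0.0436]
ee_rot: [-3.007, -0.91, 0.0]
wrist_force: [-0.3, 0.0, -0.2]
width: 0.0196
gripper_force: 12.0
t 26.5 tcp [0.4334 0.3032 0.0436] ang 33.68 | yaw -0.0003 tx 0.0001 ty -0.0001 tz -0.0001 tilt 0.003 w 0.0196
```

```bash
python3 -m crank '[{"tx":0,"ty":0,"tz":0,"yaw":0},{"tx":0,"ty":0,"tz":0,"yaw":0},{"tx":0,"ty":0,"tz":0,"yaw":0},{"tx":0,"ty":0,"tz":0,"yaw":0},{"tx":0,"ty":0,"tz":-0.02,"yaw":0},{"tx":0,"ty":0,"tz":-0.03,"yaw":0},{"tx":0,"ty":0,"tz":-0.04,"yaw":0},{"tx":0,"ty":0,"tz":0,"yaw":0.106},{"tx":0,"ty":0,"tz":0,"yaw":0.106},{"tx":0,"ty":0,"tz":0,"yaw":0.106},{"tx":0,"ty":0,"tz":0,"yaw":0.106},{"tx":0,"ty":0,"tz":0,"yaw":0}]' 0.6
python3 -m crank '[{"tx":-0.0027,"ty":0.0266,"tz":0,"yaw":0},{"tx":-0.0027,"ty":0.0266,"tz":0,"yaw":0},{"tx":-0.0027,"ty":0.0266,"tz":0,"yaw":0},{"tx":-0.0027,"ty":0.0266,"tz":0,"yaw":0},{"tx":-0.0027,"ty":0.0266,"tz":0,"yaw":0},{"tx":-0.0027,"ty":0.0266,"tz":0,"yaw":0},{"tx":-0.0027,"ty":0.0266,"tz":0,"yaw":0},{"tx":-0.0027,"ty":0.0266,"tz":0,"yaw":0},{"tx":0,"ty":0,"tz":0.03,"yaw":0},{"tx":0,"ty":0,"tz":0.02,"yaw":0},{"tx":0,"ty":0,"tz":0,"yaw":0},{"tx":0,"ty":0,"tz":0,"yaw":0}]'
python3 - <<'E'
from h import *
plan(.4472,.0901,.0355,9.4)
s=grab_frame("scene")
print("amber cap",onz(s,[(204.8,258)],.043))
cv2.imwrite("pics/s6.png",cv2.resize(s["frame"][165:285,110:260],None,fx=5,fy=5))
E
```

```text
time: 28.02
tcp_pos: [0.4333, 0.3031, 0.1337]
ee_rot: [-3.131, -0.258, 0.0]
wrist_force: [0.2, 0.0, -0.0]
width: 0.053
gripper_force: 0.0
time: 29.52
tcp_pos: [0.4472, 0.0898, 0.0842]
ee_rot: [-3.131, -0.259, -0.001]
wrist_force: [0.8, 0.1, 0.2]
width: 0.0525
gripper_force: 0.0
t 29.5 tcp [0.4472 0.0898 0.0842] ang 9.45 | yaw 0.0008 tx 0.0000 ty -0.0003 tz 0.0487 tilt 0.033 w 0.0525
amber cap [[0.3793314  0.23196962 0.043     ]]
```

View pics/s6.png

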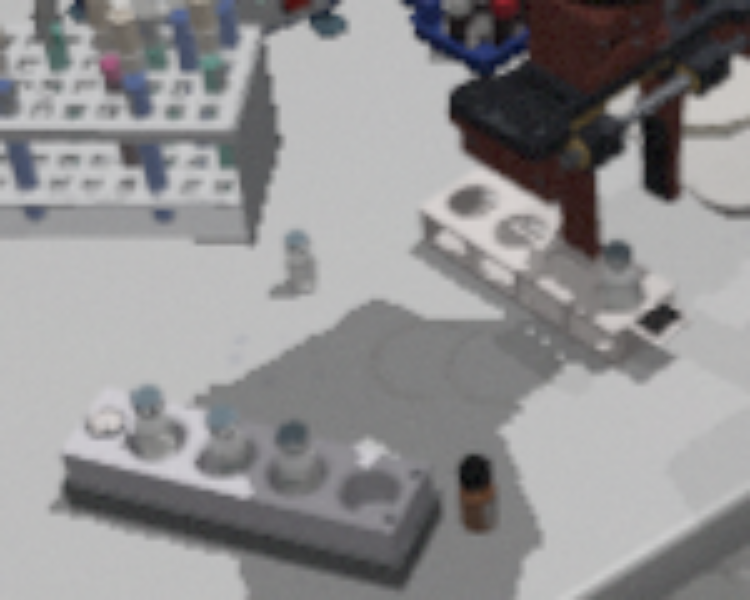

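Three vials are upright in the wells, caps at scene (139.6,244), (154.5,249) and (168.5,252). The fingers straddle the last vial, cap at (233,216), and the amber bottle is clear of well 4.

```bash
python3 -m crank '[{"tx":0,"ty":0,"tz":0.02,"yaw":0},{"tx":0,"ty":0,"tz":0.02,"yaw":0},{"tx":0,"ty":0,"tz":0.009,"yaw":0},{"tx":0,"ty":0,"tz":0,"yaw":0},{"tx":0,"ty":0,"tz":0,"yaw":0}]'
python3 -m crank '[{"tx":0,"ty":0,"tz":0,"yaw":0},{"tx":0,"ty":0,"tz":0,"yaw":0},{"tx":0,"ty":0,"tz":0,"yaw":0},{"tx":0,"ty":0,"tz":0,"yaw":0},{"tx":0,"ty":0,"tz":0,"yaw":0},{"tx":0,"ty":0,"tz":0,"yaw":0},{"tx":0,"ty":0,"tz":0,"yaw":0}]' 0.1 12
python3 -m crank '[{"tx":0,"ty":0,"tz":-0.015,"yaw":0},{"tx":0,"ty":0,"tz":-0.03,"yaw":0},{"tx":0,"ty":0,"tz":-0.03,"yaw":0},{"tx":0,"ty":0,"tz":-0.02,"yaw":0},{"tx":0,"ty":0,"tz":0,"yaw":-0.106},{"tx":0,"ty":0,"tz":0,"yaw":-0.106},{"tx":0,"ty":0,"tz":0,"yaw":-0.106},{"tx":0,"ty":0,"tz":0,"yaw":-0.106},{"tx":0,"ty":0,"tz":0,"yaw":0},{"tx":0,"ty":0,"tz":0,"yaw":0}]'
python3 -m crank '[{"tx":0.0083,"ty":-0.0231,"tz":0,"yaw":0},{"tx":0.0083,"ty":-0.0231,"tz":0,"yaw":0},{"tx":0.0083,"ty":-0.0231,"tz":0,"yaw":0},{"tx":0.0083,"ty":-0.0231,"tz":0,"yaw":0},{"tx":0.0083,"ty":-0.0231,"tz":0,"yaw":0},{"tx":0.0083,"ty":-0.0231,"tz":0,"yaw":0},{"tx":0.0083,"ty":-0.0231,"tz":0,"yaw":0},{"tx":0.0083,"ty":-0.0231,"tz":0,"yaw":0},{"tx":0,"ty":0,"tz":0.02,"yaw":0},{"tx":0,"ty":0,"tz":0.02,"yaw":0},{"tx":0,"ty":0,"tz":0,"yaw":0},{"tx":0,"ty":0,"tz":0,"yaw":0}]'
python3 -c "
from h import *
plan(.4,.281,.0437,33.7)"
```

```text
time: 30.2
tcp_pos: [0.4474, 0.0898, 0.0353]
ee_rot: [-3.131, -0.257, -0.002]
wrist_force: [0.6, -0.5, -0.8]
width: 0.0529
gripper_force: 0.0
time: 31.08
tcp_pos: [0.4469, 0.0897, 0.0347]
ee_rot: [-3.131, -0.257, -0.0]
wrist_force: [-0.4, -0.5, 1.4]
width: 0.0195
gripper_force: 12.0
time: 32.33
tcp_pos: [0.4466, 0.0897, 0.1296]
ee_rot: [-3.008, -0.907, 0.0]
wrist_force: [0.2, -0.5, 0.0]
width: 0.0193
gripper_force: 12.0
time: 33.83
tcp_pos: [0.3999, 0.2804, 0.0901]
ee_rot: [-3.007, -0.909, -0.0]
wrist_force: [0.4, 0.3, -0.1]
width: 0.0191
gripper_force: 12.0
t 33.8 tcp [0.3999 0.2804 0.0901] ang 33.64 | yaw -0.0011 tx 0.0005 ty -0.0005 tz 0.0464 tilt 0.019 w 0.0191
```

```bash
python3 -m crank '[{"tx":0.0005,"ty":0,"tz":0.01,"yaw":0},{"tx":0,"ty":0,"tz":0.01,"yaw":0},{"tx":0,"ty":0,"tz":0.008,"yaw":0},{"tx":0,"ty":0,"tz":0,"yaw":0}]'
python3 -m crank '[{"tx":0,"ty":0,"tz":0.008,"yaw":0},{"tx":0,"ty":0,"tz":0.007,"yaw":0},{"tx":0,"ty":0,"tz":0.003,"yaw":0},{"tx":0,"ty":0,"tz":0,"yaw":0},{"tx":0,"ty":0,"tz":0,"yaw":0}]'
python3 -c "
from h import *
plan(.4,.281,.0437,33.7)"
```

```text
time: 34.33
tcp_pos: [0.3994, 0.2802, 0.0609]
ee_rot: [3.007, 0.91, -0.003]
wrist_force: [-0.0, 1.0, -0.6]
width: 0.0193
gripper_force: 12.0
time: 34.95
tcp_pos: [0.4001, 0.2806, 0.0437]
ee_rot: [-3.007, -0.91, -0.0]
wrist_force: [0.3, 0.2, -0.6]
width: 0.0191
gripper_force: 12.0
t 35.0 tcp [0.4001 0.2806 0.0437] ang 33.68 | yaw -0.0004 tx 0.0002 ty -0.0004 tz -0.0000 tilt 0.008 w 0.0191
```

```bash
python3 -m crank '[{"tx":0,"ty":0,"tz":0,"yaw":0},{"tx":0,"ty":0,"tz":0,"yaw":0},{"tx":0,"ty":0,"tz":0,"yaw":0},{"tx":0,"ty":0,"tz":0,"yaw":0},{"tx":0,"ty":0,"tz":-0.02,"yaw":0},{"tx":0,"ty":0,"tz":-0.03,"yaw":0},{"tx":0,"ty":0,"tz":-0.04,"yaw":0},{"tx":0,"ty":0,"tz":-0.05,"yaw":0},{"tx":0,"ty":0,"tz":0,"yaw":0.15},{"tx":0,"ty":0,"tz":0,"yaw":0.15},{"tx":0,"ty":0.04,"tz":0,"yaw":0},{"tx":0,"ty":0.04,"tz":0,"yaw":0},{"tx":0,"ty":0.04,"tz":0,"yaw":0},{"tx":0,"ty":0.04,"tz":0,"yaw":0},{"tx":0,"ty":0.04,"tz":0,"yaw":0},{"tx":0,"ty":0.04,"tz":0,"yaw":0},{"tx":0,"ty":0.04,"tz":0,"yaw":0},{"tx":0,"ty":0.04,"tz":0,"yaw":0},{"tx":0,"ty":0,"tz":0,"yaw":0},{"tx":0,"ty":0,"tz":0,"yaw":0}]' 0.6
python3 - <<'E'
from h import *
s=grab_frame("scene");t=grab_frame("top")
S=[(139.2,244),(154.5,248.6),(168.3,251.8),(184,255.5)]
cv2.imwrite("pics/s7.png",np.hstack([cv2.resize(s["frame"][180:290,110:250],None,fx=3.4,fy=3.4),cv2.resize(t["frame"][145:255,120:220],None,fx=3.2,fy=3.4)]))
E
```

```text
time: 37.45
tcp_pos: [0.4902, -0.0258, 0.1835]
ee_rot: [-3.108, -0.449, 0.001]
wrist_force: [-0.3, -0.7, -0.4]
width: 0.0524
gripper_force: 0.0
```

View pics/s7.png

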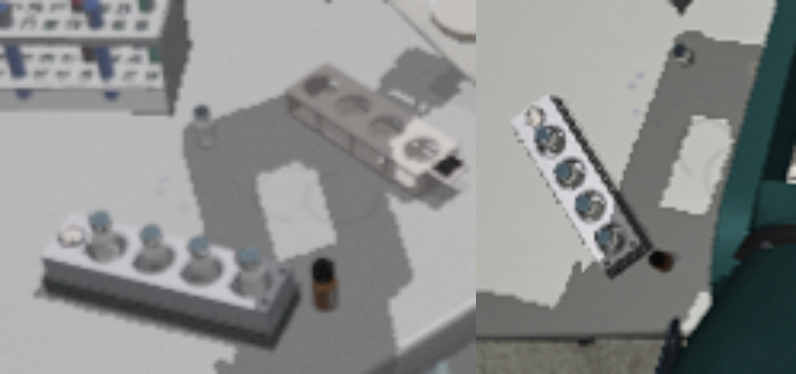

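All four vials are upright in the wells, caps at scene about (139,244), (154,249), (168,252) and (184,255). The rack is empty, and the short vial and amber bottle have not moved. A last check is cap heights by triangulation.

```bash
python3 - <<'E'
from h import *
s=grab_frame("scene");t=grab_frame("top")
def blobs(f,box,th):
    x0,y0,x1,y1=box;im=cv2.resize(f["frame"][y0:y1,x0:x1],None,fx=4,fy=4,interpolation=cv2.INTER_LINEAR).astype(int)
    n,l,st,c=cv2.connectedComponentsWithStats(((im[...,0]-im[...,2])>th).astype(np.uint8),connectivity=4)
    return np.array([[*((c[i]+.5)/4-.5+[x0,y0]),st[i][4]/16] for i in range(1,n) if st[i][4]>60])
for th in(10,14,18):
    a=blobs(t,(132,178,170,222),th);b=blobs(s,(130,238,195,262),th-1);print(th,len(a),len(b))
    if len(a)==len(b)==4:
        a=a[a[:,1].argsort()];b=b[b[:,0].argsort()];print(tri(t,a[:,:2],s,b[:,:2]).round(4));print(a[:,2],b[:,2])
E
```

```text
10 4 4
[[0.506  0.3483 0.0696 0.0036]
 [0.4691 0.3256 0.0697 0.0038]
 [0.4363 0.304  0.07   0.0036]
 [0.403  0.2817 0.0698 0.0033]]
[18.4375 17.75   18.6875 18.    ] [22.    22.75  23.    26.125]
14 4 4
[[0.506  0.3483 0.0696 0.0036]
 [0.469  0.3256 0.0697 0.0039]
 [0.4361 0.3039 0.0701 0.0034]
 [0.403  0.2816 0.0697 0.0031]]
[15.3125 14.875  16.1875 15.1875] [17.1875 17.5625 18.25   20.9375]
18 4 4
[[0.5062 0.3482 0.0693 0.0034]
 [0.4691 0.3256 0.0696 0.0038]
 [0.4361 0.304  0.0702 0.0033]
 [0.4028 0.2816 0.07   0.0029]]
[12.1875 12.4375 13.75   12.5625] [12.0625 12.1875 13.625  15.9375]
```

All caps measure 0.070 m, equal to each other and 9 mm above their height in the rack. The text expects 0.071, so the vials are fully seated.

```bash
python3 -c "
from station import *
print(finish_job())"
```

```text
the job is handed in; nothing more can be done
None
```

I loaded all four vials into the cold block one at a time, weakest first next to the dial and strongest farthest from it. All are upright and fully seated, and I handed the job in at about 38 s.

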